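# Tip a pastry mould out of a steel scoop

## Robot

A 7-joint arm with a two-finger parallel gripper is mounted at the origin on the work surface. World frame = base frame: x ahead of the robot, y to its left, z up, the work surface at z = 0. Lengths are in m, angles in rad, forces in N, time in s.
With the tool pointing down it reaches from about 0.4 to 0.925 m from the base axis. Payload 5.6 kg.
Tool frame: the origin (TCP) lies at the very end of the fingers, on their centre line; the grasp point (between the pads) lies bot.hold_point_z behind it (bot.hold_point_z is the distance from the TCP to the grasp point, in m); z points along the fingers, y is the line along which they close (so a half turn about z gives the same grasp; the last joint's range is limited). The gripper opens to 85 mm and grips with 20 to 120 N. Pads are 22 mm wide; open, the fingers measure 114 mm over their backs; the gripper's body (76 mm by 85 mm) begins 54 mm behind the grasp point. The pads swing forward as they close: fully open they stand 13 mm farther back than shut.
Start: joints at [-1.272, 0.468, -0.012, 1.603, 0.006, 1.071, -0.056], TCP at [0.218, 0.612, 0.231] pointing down, gripper open.
Joint ranges: [-2.53, 2.53], [-0.31, 2.02], [-1.57, 1.55], [0.28, 2.44], [-1.29, 4.43], [0.15, 1.84], [-2.92, 2.92]. Speed limits (rad/s): [2.57, 2.57, 3.14, 3.14, 3.14, 3.14, 3.14].

## Interface

Orientations are given as a 3x3 rotation matrix whose columns are the frame's x, y, z axes.
In Python, from cell import bot, effector, kin, eyes, workorder gives the robot as it stands. The module is installed in compiled form; this text tells all that it offers. Calls block until the motion is done:
- bot.move_to(position, orientation): joint-space move of the TCP to a pose.
- bot.line_to(position, velocity=0.15, rot=None): straight line of the TCP; rot=None keeps the orientation; velocity is the mean speed in m/s.
- bot.movej(angles): joint-space move.
- effector.grip(opening, f_grip=None): finger opening in m; f_grip is the grip in N (None keeps the last); returns when the fingers have stopped.
- bot.dwell(seconds).
- kin.ik(position, orientation): joint angles nearest the present ones, or None.
- bot.get_state(): the state.
- eyes.capture(name): name is "side" or "top" or "wrist"; returns the picture (480x640x3 uint8, blue, green, red); there is no depth.
- eyes.camera_model(name): a dict with "fov_y" (degrees; the focal length in pixels is half the picture's height over the tangent of half this angle, whatever the lens; pixels are square), "cx", "cy" (the principal point, pixels), "D" ([k1, k2, p1, p2, k3] as OpenCV has them; the pictures are not rectified), "R" (3x3) and "t" (3): a world point X has camera coordinates R X + t; the wrist camera has in their place "mount" (4x4, takes a point from camera to tool coordinates, whose origin is the TCP and whose axes are the flange's). Camera axes: x right, y down, z forward; pixel columns grow to the right and rows downward; lengths in m; the calibration is good to about 2 mm. A picture is of the moment at which its call begins: read the wrist's pose just before it. camera_model takes no time and is no camera call.
A pose or a line that the arm cannot do raises bot.PlanningError and nothing moves.
- workorder.hand_in(): hands the job in; it is judged then, once.
The state is a dict: "time_s": time; "q": joint angles; "joint_velocities": joint speeds; "effort": joint torques, N m; "ee_pos": TCP position; "eef_rot": TCP orientation; "wrist_force": force on the tool from outside, world axes, zero at the start; "moment": the same for the moment, N m; "grip_width": finger opening in m; "grasp_force": force on a finger pad.
Only numpy, scipy, OpenCV 4.12 (cv2) and the standard library are available. Lean on these libraries where they do the work, as an engineer would, in place of code of your own. Each camera call takes 0.05 s, during which the arm holds its last target. There are 200 camera calls.

## Task

Lift the steel scoop with the wooden pastry mould in it out of its narrow holder, stand it in the middle of the wooden board with the mould still inside, and let go. Then take it afresh by its body, not by the carrying handle, and tip it, open end down and low over the empty metal tray, to about 45 degrees and hold it there until the mould has slid out into the tray. Bring the scoop back level, set it down in the middle of the board and let go, leaving the mould in the tray and the bowl and the stack of wrappers where they are.

Things in the scene. Friction and masses are not known exactly. Their poses are not given: they have to be found in the camera images.
- scoop: Straight steel trough 170 long (its x), 62 wide outside (y), 50 high; walls 3, floor 4 thick, inside 56 wide; 0.2 to 0.35 kg empty. Wall at its +x end, fully open at its -x end, the pouring end, which roughly faces the robot at the start. Origin: centre of the underside; z up. Stands in the holder at first; once on the board its bare side walls can be gripped across the 62 mm.
- bail: The scoop's rigid carrying handle: flat bar 8 thick (scoop x), 14 high, 68 long (scoop y), bridging the trough 66 to 80 above the scoop's underside, near the loaded scoop's balance point. Origin: centre of the bar, 30 from the scoop's origin towards the closed end, 73 above the underside; axes as the scoop's. Uprights 8 wide, 3 thick on the outer side walls. Can be pinched from above.
- scoop_lip (a point): Middle of the pouring edge of the scoop floor: 85 from the scoop's origin towards -x, on the upper face of the floor, 4 above the underside.
- mould: Wooden pastry mould, a block 80 x 46 x 24 high with a round print on top, 0.06 to 0.13 kg; lies lengthwise in the scoop near its closed end. Origin: centre of its underside. It starts to slide when the scoop is tipped by 23 to 33 degrees.
- holder: Fixed white plastic holder, base 190 (x) x 90 (y) x 6 thick with two upright side walls 56 high and 70 apart, open at both ends and top; the scoop stands in it on the base with 4 mm room on each side, so lift it straight up by 60 or more. Origin: centre of the underside. It and the tray may change sides.
- board_top (a point): Centre of the top of the fixed wooden chopping board, 240 (x) x 160 (y) x 18 thick, top 18 above the table, between holder and tray. x along its length.
- tray_in (a point): Centre of the inner floor, 4 above the table, of the fixed empty plain metal tray, 240 (x) x 220 (y) outside, walls 4 thick, rim 24 above the table. Axes along its sides.
- bowl: Small steel bowl, 90 across, 45 high, loose, just beyond the holder's far end. Leave it. Origin: centre of underside.
- wrappers: Stack of dumpling wrappers, a pale cylinder 84 across, 45 high, loose, just beyond the tray's far side. Leave it. Origin: centre of underside.

How it is judged:
On the way, in this order (a step that is already met when the one before it is completed fails the run):
1. the scoop stands level and released on the board with the mould still in it (horizontal distance between scoop and board_top below 0.06 m and z of scoop in the frame of board_top between -0.004 and 0.006 m and angle between scoop's own z axis and vertical below 0.07 rad and contact force between the fingers and scoop below 0.05 N and linear speed of scoop below 0.02 m/s and horizontal distance between mould and scoop below 0.06 m and z of mould in the frame of scoop between -0.004 and 0.02 m), for 0.2 s.
2. the scoop is held tipped 35 to 55 degrees, its lip over the tray and less than 120 mm above the tray floor, and the mould is in the tray (angle between scoop's own z axis and vertical between 0.61 and 0.96 rad and horizontal distance between scoop_lip and tray_in below 0.14 m and z of scoop_lip in the frame of tray_in below 0.12 m and contact force between the fingers and scoop above 0.5 N and x of mould in the frame of tray_in between -0.115 and 0.115 m and y of mould in the frame of tray_in between -0.105 and 0.105 m and z of mould in the frame of tray_in between -0.01 and 0.065 m), for 0.3 s.
At the end, for the whole second after the job is handed in: The scoop stands level (within 4 degrees), released and at rest on the board, its centre within 60 mm of the board's centre; the mould lies at rest inside the tray, its origin within the tray walls and under 55 mm above the tray floor; bowl and wrappers are within 30 mm of where they stood (horizontal distance between scoop and board_top below 0.06 m and z of scoop in the frame of board_top between -0.004 and 0.006 m and angle between scoop's own z axis and vertical below 0.07 rad and contact force between the fingers and scoop below 0.05 N and linear speed of each of scoop, mould below 0.02 m/s and x of mould in the frame of tray_in between -0.115 and 0.115 m and y of mould in the frame of tray_in between -0.105 and 0.105 m and z of mould in the frame of tray_in between -0.01 and 0.055 m); the robot touches nothing.
It fails at once if the scoop is tipped steeper than 65 degrees (angle between scoop's own z axis and vertical above 1.134 rad).
It fails at once if the scoop's carrying handle is held while the scoop is tipped more than 30 degrees (angle between scoop's own z axis and vertical above 0.52 rad and contact force between the fingers and bail above 0.5 N).
It fails at once if the mould falls from higher than 170 mm above the table (distance between mould and scoop above 0.12 m and height (world z) of mould above 0.17 m).
It fails at once if the fingers take hold of the mould (contact force between the fingers and mould above 3 N).
It fails at once if the bowl or the stack of wrappers is pushed more than 30 mm (distance of any of bowl, wrappers from where it was at the start of the episode above 0.03 m).
It also fails if it takes over 72 s, if anything falls off the work surface, if the arm or the gripper's body presses on something with over 40 N, if the wrist force passes 120 N, or if a joint passes its speed limit or range.

## Working session

There is one attempt and no reset: what is moved stays moved. The work goes in short steps, each a Python script; the robot and the scene stay as the last script left them, time stands still between calls to the robot, and variables do not carry over. Pictures are saved under pics/ and viewed, at most 10 in all, crops included, and the job is handed in when it is done.

```bash
mkdir -p pics; python3 - <<'E'
from cell import bot,effector,kin,eyes
import cv2
s=bot.get_state();print(s,bot.hold_point_z)
for n in("top","side"):
    cv2.imwrite(f"pics/{n}0.png",eyes.capture(n));print(n,eyes.camera_model(n))
print(eyes.camera_model("wrist"))
E
```

```text
{'time_s': 0.0, 'q': array([-1.27197592,  0.46841708, -0.01162523,  1.60363131,  0.00601728,
        1.07141087, -0.05626902]), 'joint_velocities': array([ 0.00417264, -0.00075204,  0.00086789, -0.00105286, -0.00124925,
       -0.00101645,  0.00044345]), 'effort': array([ 2.08425183e-05, -5.32385874e+01,  2.16318690e-02, -2.51298326e+01,
        1.14757370e-02,  7.65786914e-03,  6.79079534e-06]), 'ee_pos': array([0.21774789, 0.61183923, 0.23030928]), 'eef_rot': array([[-9.42144494e-01,  3.35206674e-01, -4.88438197e-04],
       [ 3.35207004e-01,  9.42142848e-01, -1.76576057e-03],
       [-1.31716172e-04, -1.82732950e-03, -9.99998322e-01]]), 'wrist_force': array([ 0.10232978, -0.51652407,  0.48573676]), 'moment': array([-0.00822476,  0.02146312, -0.05444841]), 'grasp_force': 0.0, 'grip_width': 0.08503683812577469} 0.0187
top {'fov_y': 49.53144502153914, 'cx': 324.6571415593463, 'cy': 240.07216397157887, 'D': array([-0.02905651,  0.        ,  0.        ,  0.        ,  0.        ]), 'R': array([[ 6.60806680e-03, -9.99977182e-01,  1.40295089e-03],
       [-9.74969349e-01, -6.75460386e-03,
[... 309 characters left out ...]
y([[-0.93410751, -0.35672009, -0.01392574],
       [-0.19559659,  0.54404233, -0.81594112],
       [ 0.29863878, -0.7594529 , -0.57796727]]), 't': array([0.53308121, 0.20486523, 0.68962415])}
{'fov_y': 70.59455191895677, 'cx': 316.154975507742, 'cy': 239.95416212813512, 'D': array([-0.03045761,  0.        ,  0.        ,  0.        ,  0.        ]), 'mount': array([[ 4.78124672e-04, -9.64281798e-01, -2.64878058e-01,
         6.72211880e-02],
       [ 9.99999880e-01,  4.89618479e-04,  2.26308961e-05,
        -7.83860792e-04],
       [ 1.07866630e-04, -2.64878037e-01,  9.64281916e-01,
        -1.41681073e-01],
       [ 0.00000000e+00,  0.00000000e+00,  0.00000000e+00,
         1.00000000e+00]])}
```

View pics/top0.png

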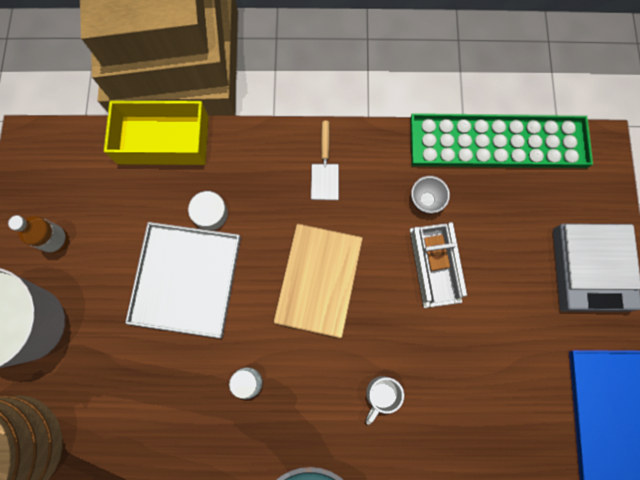

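View pics/side0.png

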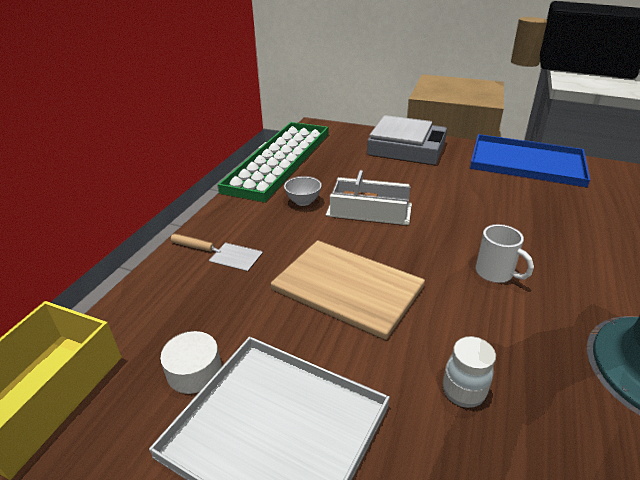

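The top view shows the tray at about (183,280), the board at (318,281), the holder with the scoop at (438,264) and the bail bar at (440,246). The bowl is at (430,195) and the wrappers at (207,210).

```bash
cat > h.py <<'E'
from cell import bot,effector,kin,eyes,workorder
import cv2, numpy as np
def ray(n,px,z,pose=None):
    """pixels -> world points on plane z"""
    m=eyes.camera_model(n); f=240/np.tan(np.radians(m["fov_y"])/2)
    K=np.array([[f,0,m["cx"]],[0,f,m["cy"]],[0,0,1]])
    u=cv2.undistortPoints(np.float64(px).reshape(-1,1,2),K,np.float64(m["D"])).reshape(-1,2)
    d=np.c_[u,np.ones(len(u))]
    if n=="wrist":
        p,R=pose; M=m["mount"]; d=d@(R@M[:3,:3]).T; c=p+R@M[:3,3]
    else: d=d@m["R"]; c=-m["R"].T@m["t"]
    return c+d*((z-c[2])/d[:,2])[:,None]
def cam(n,fn):
    s=bot.get_state(); im=eyes.capture(n); cv2.imwrite(fn,im); return im,(np.array(s["ee_pos"]),np.array(s["eef_rot"]))
def down(a):
    """tool down, closing axis y at heading a"""
    y=np.array([np.cos(a),np.sin(a),0]); z=np.array([0,0,-1.]); return np.c_[np.cross(y,z),y,z]
def quad(mask):
    c=max(cv2.findContours(mask.astype(np.uint8),cv2.RETR_EXTERNAL,cv2.CHAIN_APPROX_NONE)[0],key=cv2.contourArea)
    h=cv2.convexHull(c); e=0.01
    while True:
        q=cv2.approxPolyDP(h,e*cv2.arcLength(h,True),True)
        if len(q)<=4: return q.reshape(-1,2)
        e+=0.005
E
python3 - <<'E'
from h import *
im=cv2.imread("pics/top0.png"); hsv=cv2.cvtColor(im,cv2.COLOR_BGR2HSV)
def roi(m,x0,x1,y0,y1):
    o=np.zeros_like(m);o[y0:y1,x0:x1]=m[y0:y1,x0:x1];return o
H,S,V=cv2.split(hsv)
b=roi(V>150,265,370,215,345)&(S>40)
t=roi((S<50)&(V>90),120,245,215,345)
h=roi((S<60)&(V>90),400,475,216,315)
for n,m,z in(("board",b,.018),("tray",t,.024),("holder",h,.05)):
    q=quad(m); w=ray("top",q,z); print(n,q.tolist(),w[:,:2].round(3).tolist(),w.mean(0).round(3),[round(float(np.linalg.norm(w[i]-w[i-1])),3) for i in range(len(w))],[round(float(np.degrees(np.arctan2(*(w[i]-w[i-1])[1::-1]))),1) for i in range(len(w))])
print(ray("top",[[428,246],[453,246]],.08))
print("obst",ray("top",[[430,195],[207,210]],.045))
E
```

```text
board [[297, 224], [362, 238], [340, 337], [274, 322]] [[0.662, 0.036], [0.629, -0.118], [0.398, -0.066], [0.431, 0.084]] [ 0.53  -0.016  0.018] [0.236, 0.157, 0.236, 0.154] [-11.8, -102.1, 167.3, 77.8]
tray [[148, 222], [239, 235], [220, 337], [125, 322]] [[0.663, 0.389], [0.632, 0.171], [0.396, 0.204], [0.428, 0.422]] [0.53  0.297 0.024] [0.237, 0.219, 0.239, 0.22] [-8.1, -97.9, 172.1, 81.8]
holder [[451, 222], [466, 295], [424, 307], [410, 228]] [[0.661, -0.322], [0.491, -0.348], [0.464, -0.253], [0.646, -0.227]] [ 0.565 -0.287  0.05 ] [0.097, 0.171, 0.099, 0.183] [-81.1, -171.3, 106.0, 8.1]
[[ 0.59685627 -0.26058736  0.08      ]
 [ 0.59723446 -0.31653482  0.08      ]]
obst [[ 0.72724044 -0.277092    0.045     ]
 [ 0.68691931  0.24518992  0.045     ]]
```

```bash
python3 - <<'E'
from h import *
for a in (np.radians(9),np.radians(189)):
    print(kin.ik([.592,-.288,.25],down(a)),kin.ik([.592,-.288,.06],down(a)),kin.ik([.56,-.016,.08],down(a-.15)))
for a in (np.radians(9),):
    bot.move_to([.58,-.288,.25],down(a))
    cam("wrist","pics/w1.png"); s=bot.get_state(); print(s["time_s"],s["ee_pos"],s["q"])
E
```

```text
[-0.22549032  0.60665539  0.94081672  1.60654507 -0.51763434  1.19713735
  0.98149001] [-0.17391439  0.85301543  0.86250398  1.72916184 -0.7852951   0.94268057
  1.16917213] [-0.43121701  0.56286615  0.5160767   1.95901631 -0.40924478  0.72315476
  0.33764383]
[-0.38614312  0.84031028  1.34363044  1.61537909 -0.83347007  1.37216932
 -1.91941571] [-0.36903669  1.18439181  1.33032829  1.74043022 -1.21509625  1.28590441
 -1.71193138] [-0.90573218  1.03073358  1.33587736  1.98441092 -1.13285411  1.17074471
 -2.21130816]
3.5333 [ 0.58042176 -0.2871726   0.24984063] [-0.22139054  0.57860236  0.92348478  1.63450339 -0.49188147  1.17871328
  0.97548332]
```

View pics/w1.png

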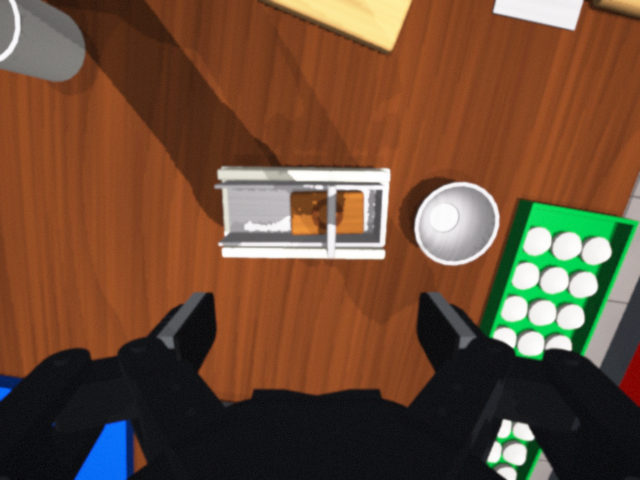

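The bail runs down the picture at about (332,187) to (331,258). The scoop's edges are parallel to the picture rows, so its heading is about 9 degrees. The bowl at (456,222) is clear of the fingers.

```bash
python3 - <<'E'
from h import *
im=cv2.imread("pics/w1.png"); g=cv2.cvtColor(im,cv2.COLOR_BGR2GRAY).astype(float)
print(g[196:206,318:346].mean(0).round(),g[222:234,318:346].mean(0).round())
print(g[180:264,329:335].mean(1).round())
s=bot.get_state();pose=(s["ee_pos"],s["eef_rot"])
w=ray("wrist",[[332,187],[331.5,258],[217,187],[388,185],[222,245],[385,244]],.086,pose); w[2:]=ray("wrist",[[217,187],[388,185],[222,245],[385,244]],.056,pose)
print(w.round(4),np.degrees([np.arctan2(*(w[i]-w[i-1])[1::-1]) for i in (1,3,5)]))
E
```

```text
[ 65.  63.  62.  60.  59.  59.  58.  61.  72.  99. 127. 144. 149. 149.
 147. 142. 132. 112.  87.  72.  69.  70.  73.  74.  78.  89. 109. 129.] [ 87.  68.  59.  58.  58.  59.  60.  68.  98. 154. 202. 221. 228. 228.
 224. 217. 203. 172. 136. 121. 122. 126. 131. 133. 135. 137. 136. 136.]
[223. 162. 110.  93. 103. 138. 190. 226. 239. 241. 242. 242. 240. 235.
 219. 192. 166. 148. 140. 141. 141. 141. 141. 140. 140. 141. 141. 140.
 140. 142. 141. 142. 142. 142. 142. 141. 142. 141. 142. 141. 141. 142.
 143. 157. 191. 225. 239. 241. 241. 241. 242. 241. 241. 241. 240. 240.
 240. 239. 239. 239. 238. 238. 239. 240. 241. 240. 239. 237. 237. 238.
 240. 241. 242. 241. 241. 240. 236. 221. 177. 116.  83.  77.  78.  78.]
[[ 0.5889 -0.2536  0.086 ]
 [ 0.5998 -0.3198  0.086 ]
 [ 0.4787 -0.2746  0.056 ]
 [ 0.6449 -0.2461  0.056 ]
 [ 0.4887 -0.3334  0.056 ]
 [ 0.6547 -0.3057  0.056 ]] [-80.59955531   9.7509824    9.47764286]
```

```bash
python3 - <<'E'
from h import *
R=down(np.radians(9.5)); c=np.array([.5943,-.2868])
effector.grip(.05)
bot.move_to([*c,.16],R)
bot.line_to([*c,.061],.08)
effector.grip(0.0,70); s=bot.get_state(); print(s["grip_width"],s["grasp_force"],s["wrist_force"],s["ee_pos"])
f0=s["wrist_force"]
bot.line_to([*c,.071],.04); s=bot.get_state(); print(s["wrist_force"]-f0,s["moment"],s["grip_width"])
bot.line_to([*c,.16],.08); s=bot.get_state(); print(s["wrist_force"]-f0,s["moment"],s["grip_width"],s["grasp_force"],s["time_s"],s["ee_pos"])
cam("side","pics/s1.png")
cv2.imwrite("pics/s1c.png",cv2.resize(cv2.imread("pics/s1.png")[60:300,240:520],None,fx=2,fy=2))
E
```

```text
0.00692888977596111 69.17046904563904 [-0.55879624  1.01211383  2.4632383 ] [ 0.59460235 -0.28683626  0.06142754]
[-0.2928463  -1.29161985 -6.34187343] [-0.00287455 -0.08471801  0.00902971] 0.006556834632390091
[ 0.41163725 -1.34187877 -6.58027836] [-0.02114749 -0.06693295 -0.02132405] 0.00631566196280153 68.1838846206665 7.9417 [ 0.59398533 -0.28652101  0.15932862]
```

View pics/s1c.png

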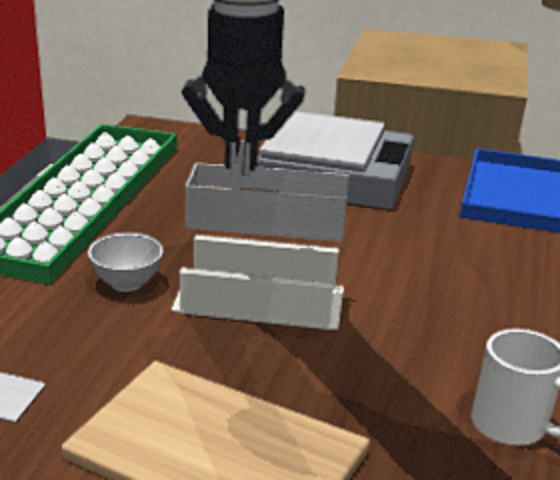

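The scoop hangs level, clear of the holder, with the bowl untouched. Next: carry it to the board.

```bash
python3 - <<'E'
from h import *
psi=np.radians(-3); R=down(psi); c=np.array([.53,-.016])+.03*np.array([np.cos(psi),np.sin(psi)])
bot.line_to([*c,.16],.12,R)
bot.line_to([*c,.080],.08)
f0=bot.get_state()["wrist_force"]
z=.080
while z>.068:
    z-=.0015; bot.line_to([*c,z],.03); s=bot.get_state()
    if s["wrist_force"][2]-f0[2]>3: break
print(z,s["ee_pos"],s["wrist_force"]-f0,s["time_s"])
effector.grip(.05); bot.dwell(.2)
bot.line_to([*c,.16],.1)
s=bot.get_state();print(s["time_s"],s["wrist_force"],s["grasp_force"])
bot.line_to([c[0]-.05,c[1]-.12,.26],.2,down(psi)) 
cam("wrist","pics/w2.png"); s=bot.get_state();print(s["time_s"],s["ee_pos"],s["eef_rot"].tolist())
E
```

```text
0.0725 [ 0.56017604 -0.01763668  0.07337216] [-2.98430834  0.57488177  8.71104393] 12.8
14.5083 [ 0.36959363 -0.3798654   0.03898706] 0.0
15.525 [ 0.51001834 -0.13604646  0.25902038] [[0.050185318462309364, 0.9987384300859179, -0.00172687010307787], [0.998739908507531, -0.05018494807536255, 0.0002571790065389525], [0.00017019167078595134, -0.001737600699097334, -0.9999984758881414]]
```

View pics/w2.png

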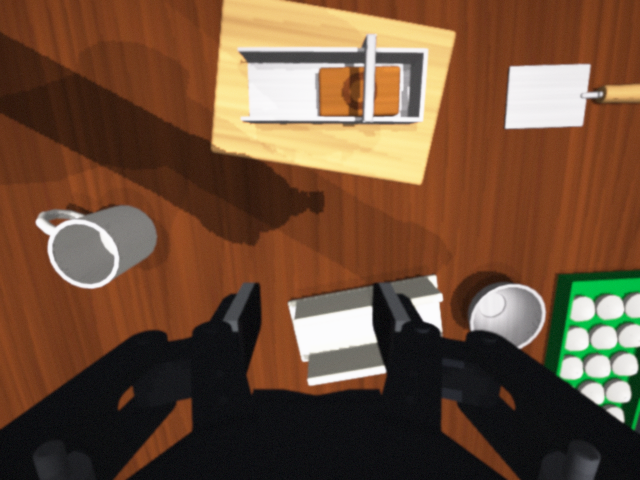

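The scoop stands released in the middle of the board with the mould inside. Its rim corners are near (238,50), (428,48), (242,121) and (424,123).

```bash
cat >> h.py <<'E'
from scipy.spatial.transform import Rotation as Ro
TS=np.array([-.015,0,.012]); LIP=np.array([-.085,0,.004])
def lip_pose(lip,psi,th):
    """TCP pose with the scoop lip at lip, heading psi, tipped th (rad)"""
    Rs=Ro.from_euler("ZY",[psi,-th]).as_matrix()
    return lip+Rs@(TS-LIP), np.c_[-Rs[:,0],Rs[:,1],-Rs[:,2]]
E
python3 - <<'E'
from h import *
s=bot.get_state();pose=(s["ee_pos"],s["eef_rot"])
w=ray("wrist",[[238,50],[428,48],[242,121],[424,123]],.068,pose)
print(w.round(4),w.mean(0),np.degrees([np.arctan2(*(w[i]-w[i-1])[1::-1]) for i in (1,3)]))
for psi in (0,15,30,45):
  for th in (0,25,48):
    u=np.array([np.cos(np.radians(psi)),np.sin(np.radians(psi)),0])
    p,R=lip_pose(np.array([.53,.297,.08])+.03*u,np.radians(psi),np.radians(th))
    q=kin.ik(p,R); print(psi,th,p.round(3),None if q is None else np.round(q,2))
p,R=lip_pose(np.array([.445,-.016,.022]),np.radians(-3),0);print(kin.ik(p,R))
E
```

```text
[[ 0.4472  0.0177  0.068 ]
 [ 0.6163  0.0111  0.068 ]
 [ 0.4446 -0.0427  0.068 ]
 [ 0.6143 -0.0528  0.068 ]] [ 0.53060736 -0.01666781  0.068     ] [-2.23349061 -3.39836279]
0 0 [0.63  0.297 0.088] [-0.84  0.75  0.52  1.6  -0.44  0.91  1.42]
0 25 [0.62  0.297 0.117] [-1.16  0.63  0.74  1.94 -0.47  0.37  1.38]
0 48 [0.601 0.297 0.137] [-0.55  0.51 -0.23  2.14  1.88  0.66 -0.85]
15 0 [0.627 0.323 0.088] [-0.85  0.75  0.49  1.58 -0.42  0.92  1.62]
15 25 [0.617 0.32  0.117] [-1.06  0.58  0.62  1.94 -0.6   0.33  1.77]
15 48 [0.598 0.315 0.137] [ 0.2   0.84 -1.11  2.15  2.13  0.96 -0.44]
30 0 [0.617 0.347 0.088] [-0.87  0.75  0.47  1.57 -0.4   0.92  1.83]
30 25 [0.608 0.342 0.117] [-0.97  0.56  0.52  1.94 -0.78  0.35  2.21]
30 48 [0.591 0.332 0.137] [ 0.4   1.06 -1.33  2.16  2.22  0.92 -0.07]
45 0 [0.601 0.368 0.088] [-0.89  0.74  0.44  1.57 -0.37  0.91  2.04]
45 25 [0.594 0.361 0.117] [-0.84  0.53  0.37  1.93 -0.83  0.38  2.53]
45 48 [0.58  0.347 0.137] [ 0.49  1.06 -1.33  2.14  2.18  0.65  0.2 ]
[-0.39696365  0.59030026  0.46260407  2.07800867 -0.47398459  0.57546679
  1.92065569]
```

```bash
python3 - <<'E'
from h import *
q0=bot.get_state()["q"];print(q0.round(2))
F=np.diag([-1,-1,1.])
for flip in (0,1):
 for psi in range(-180,180,20):
  Q=[]
  for th in (0,12,24,36,48):
    u=np.array([np.cos(np.radians(psi)),np.sin(np.radians(psi)),0])
    p,R=lip_pose(np.array([.53,.297,.08])+.03*u,np.radians(psi),np.radians(th))
    q=kin.ik(p,R@F if flip else R); Q.append(q)
  if any(q is None for q in Q): print(flip,psi,"none",[q is None for q in Q]); continue
  Q=np.array(Q); print(flip,psi,np.abs(np.diff(Q,axis=0)).max(1).round(2),Q[0].round(2),Q[-1].round(2))
E
```

```text
[-0.7   0.37  1.13  1.92 -0.38  1.09  0.54]
0 -180 [0.29 0.26 0.24 0.48] [-1.54  0.84  1.22  2.07 -0.98  1.   -1.36] [-0.85  0.95  0.67  1.46 -0.66  1.81 -1.57]
0 -160 [0.29 0.27 0.24 0.45] [-1.46  0.75  1.15  2.1  -0.9   0.92 -1.  ] [-0.9   0.96  0.66  1.41 -0.45  1.81 -1.35]
0 -140 [0.27 0.25 0.23 0.21] [-1.33  0.68  1.05  2.1  -0.81  0.85 -0.66] [-1.14  1.11  1.01  1.42 -0.45  1.81 -0.91]
0 -120 [0.21 0.21 0.21 0.2 ] [-1.18  0.63  0.93  2.06 -0.71  0.81 -0.35] [-1.22  1.08  0.98  1.47 -0.27  1.63 -0.71]
0 -100 [0.25 0.16 0.16 0.17] [-1.08  0.64  0.86  2.   -0.67  0.81 -0.01] [-1.32  1.05  0.99  1.56 -0.14  1.41 -0.53]
0 -80 [0.25 0.18 0.12 0.13] [-1.    0.67  0.8   1.91 -0.64  0.84  0.32] [-1.44  1.04  1.06  1.69 -0.09  1.15 -0.31]
0 -60 [0.22 0.22 0.16 0.14] [-0.93  0.69  0.73  1.82 -0.6   0.86  0.62] [-1.55  1.02  1.11  1.83 -0.05  0.85 -0.11]
0 -40 [0.18 0.22 0.21 0.19] [-0.88  0.71  0.66  1.73 -0.54  0.88  0.89] [-1.62  0.98  1.14  1.97 -0.04  0.52  0.12]
0 -20 [0.22 0.2  0.24 0.26] [-0.84  0.73  0.58  1.66 -0.49  0.9   1.15] [-1.64  0.91  1.14  2.1  -0.14  0.18  0.48]
0 0 [0.
[... 2417 characters left out ...]
 2.6 ]
1 60 [0.19 0.31 1.03 3.12] [-1.2   0.88  0.9   1.62 -0.78  1.04 -0.58] [ 0.55  1.08 -1.32  2.09  1.93  0.41 -2.47]
1 80 [0.24 0.3  0.57 0.86] [-1.21  0.81  0.81  1.67 -0.69  0.97 -0.32] [ 0.18  0.66 -0.65  2.01 -1.15  0.39  0.6 ]
1 100 [0.26 0.24 0.21 0.46] [-1.25  0.76  0.79  1.75 -0.66  0.92 -0.01] [-0.46  0.62  0.21  1.92 -1.26  1.02  0.82]
1 120 [0.26 0.17 0.19 0.18] [-1.31  0.72  0.81  1.83 -0.67  0.89  0.35] [-0.68  0.74  0.52  1.79 -1.17  1.38  0.98]
1 140 [0.21 0.23 0.21 0.18] [-1.37  0.7   0.88  1.92 -0.71  0.86  0.75] [-0.64  0.79  0.45  1.65 -0.94  1.52  1.09]
1 160 [0.23 0.26 0.2  0.18] [-1.42  0.69  0.96  2.   -0.76  0.86  1.19] [-0.62  0.83  0.37  1.53 -0.71  1.63  1.22]
```

Pouring sideways, with the scoop's heading at about -80 degrees so the open end faces +y, gives a continuous joint path. I'll regrasp by the body and carry it there.

```bash
python3 - <<'E'
from h import *
psi=np.radians(-2.8); c=np.array([.5306,-.0167,.018]); Rs=Ro.from_euler("Z",psi).as_matrix()
lip=c+Rs@LIP
p,R=lip_pose(lip,psi,0); up=np.array([0,0,1.])
effector.grip(.085)
bot.move_to(p+.15*up,R)
bot.line_to(p+.06*up,.15)
bot.line_to(p,.06); s=bot.get_state(); print(s["ee_pos"]-p,s["wrist_force"])
f0=s["wrist_force"]
effector.grip(.05,110); s=bot.get_state(); print(s["grip_width"],s["grasp_force"],s["wrist_force"]-f0,s["time_s"])
bot.line_to(p+.12*up,.08); s=bot.get_state(); print(s["grip_width"],s["grasp_force"],s["wrist_force"]-f0,s["moment"],s["time_s"])
psi2=np.radians(-80); L=np.array([.53,.297,.004])+.04*np.array([np.cos(psi2),np.sin(psi2),0])
p2,R2=lip_pose(L+.12*up,psi2,0)
bot.line_to(p2,.15,R2)
p3,_=lip_pose(L+.075*up,psi2,0); bot.line_to(p3,.08)
s=bot.get_state();print(s["time_s"],s["ee_pos"],s["q"].round(2))
im,_=cam("side","pics/s2.png")
E
```

```text
[ 2.99428972e-04 -4.79069822e-05  3.04471519e-04] [-0.26454627  0.06894113 -0.09341848]
0.060624555994924396 119.81009244918823 [-1.11944404  1.24605348  4.98936955] 19.3417
0.06051064434674095 119.2784571647644 [ 0.69299246 -0.03878741 -4.34406056] [0.05137129 0.10571215 0.00141551] 20.9917
23.2417 [0.54934679 0.18840467 0.08696894] [-1.01  0.69  0.86  1.92 -0.69  0.86  0.38]
```

View pics/s2.png

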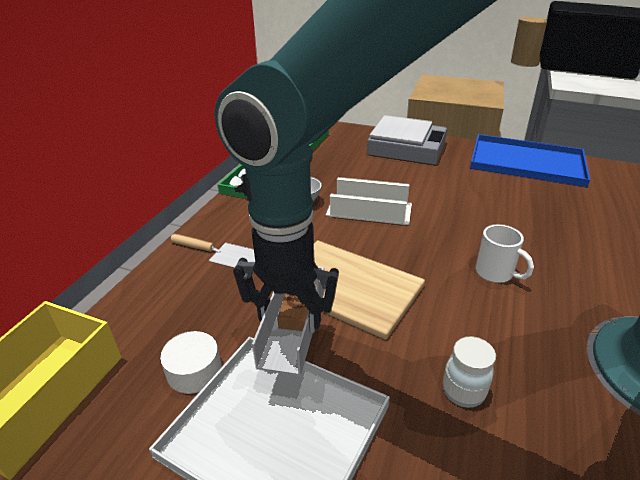

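The scoop is held level with its lip over the tray's near-board half, around (283,370), and the mould still inside. Now tip it.

```bash
python3 - <<'E'
from h import *
psi2=np.radians(-80); L=np.array([.53,.297,.079])+.04*np.array([np.cos(psi2),np.sin(psi2),0])
for th in (8,16,24,30,36,41,46):
    p,R=lip_pose(L,psi2,np.radians(th)); 
    p0=bot.get_state()["ee_pos"]; d=np.linalg.norm(p-p0)
    bot.line_to(p,max(.004,d/.7),R)
bot.dwell(1.2)
s=bot.get_state();print(s["time_s"],s["grip_width"],s["grasp_force"],s["wrist_force"],s["ee_pos"]-p)
im,_=cam("side","pics/s3.png"); cv2.imwrite("pics/s3c.png",cv2.resize(im[180:480,120:440],None,fx=1.8,fy=1.8))
E
```

```text
30.3833 0.060653369966512785 119.48267340660095 [-0.41114151  0.0463114  -3.40308885] [-1.98120038e-05 -3.69353962e-06 -8.50614223e-06]
```

View pics/s3c.png

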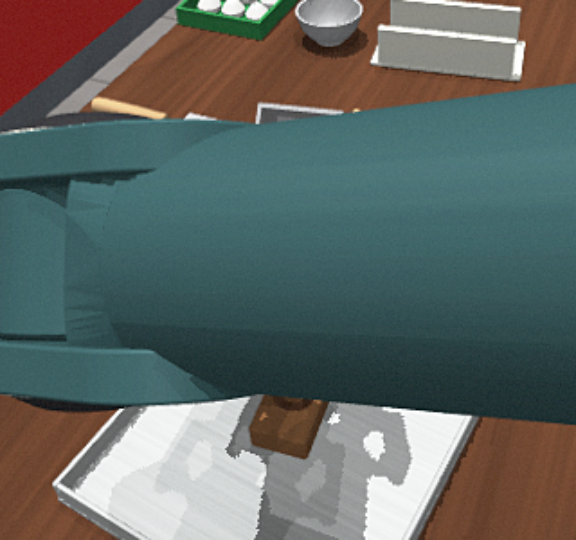

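The mould, at crop position (287,425), is in the tray, but the arm hides the lip. The wrist camera can show whether the mould is fully out.

```bash
python3 - <<'E'
from h import *
cam("wrist","pics/w3.png")
E
```

```text
(no output)
```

View pics/w3.png

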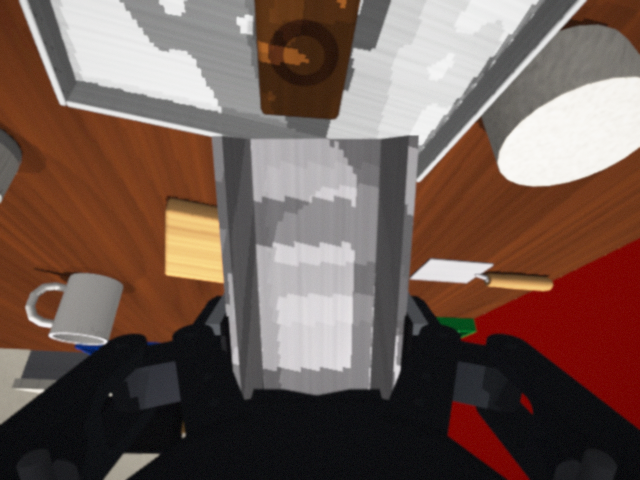

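The scoop is empty and the mould lies flat in the tray at (308,60), clear of the lip. Now level the scoop and return it to the board.

```bash
python3 - <<'E'
from h import *
up=np.array([0,0,1.]); psi2=np.radians(-80); L=np.array([.53,.297,.079])+.04*np.array([np.cos(psi2),np.sin(psi2),0])
for k,th in enumerate((38,30,20,10,0)):
    p,R=lip_pose(L+.009*(k+1)*up,psi2,np.radians(th))
    d=np.linalg.norm(p-bot.get_state()["ee_pos"]); bot.line_to(p,max(.004,d/.6),R)
psi=np.radians(-2.8); c=np.array([.5306,-.0167,.018]); Rs=Ro.from_euler("Z",psi).as_matrix()
p,R=lip_pose(c+Rs@LIP,psi,0)
bot.line_to(p+.11*up,.15,R); bot.line_to(p+.008*up,.08)
f0=bot.get_state()["wrist_force"]; z=.008
while z>-.003:
    z-=.0015; bot.line_to(p+z*up,.03); s=bot.get_state()
    if s["wrist_force"][2]-f0[2]>3: break
print(z,s["wrist_force"]-f0,s["time_s"])
effector.grip(.085); bot.dwell(.2)
bot.line_to(p+.16*up,.1)
bot.line_to(p+[-.06,-.03,.24],.15)
s=bot.get_state(); print(s["time_s"],s["wrist_force"])
bot.move_to([.40,-.20,.30],down(psi+np.pi/2))
im,_=cam("top","pics/t4.png"); cv2.imwrite("pics/t4c.png",cv2.resize(im[150:370,110:510],None,fx=2,fy=2))
E
```

```text
0.0005000000000000009 [-0.51736666 -0.49284101  5.82633927] 38.325
41.4917 [ 0.00345132  0.05072216 -0.49144561]
```

View pics/t4c.png

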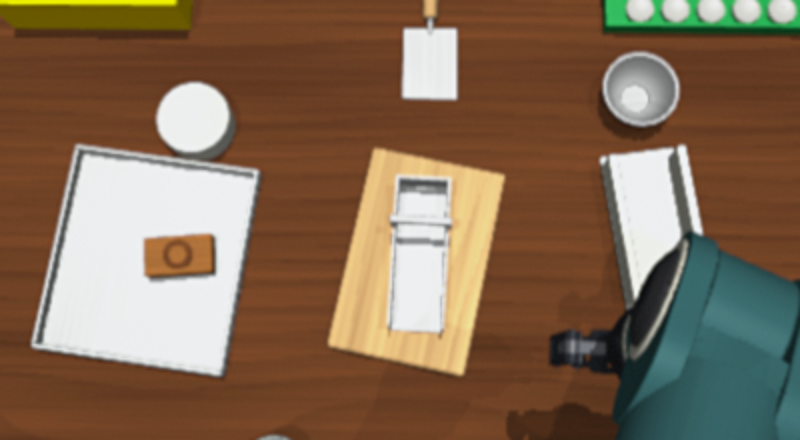

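The scoop stands in the middle of the board at crop position (420,255), and the mould is flat in the tray at (180,255). The bowl and wrappers have not moved, and the arm is clear of everything.

```bash
python3 -c "
from cell import workorder;print(workorder.hand_in())"
```

```text
the job is handed in; nothing more can be done
None
```

The job is handed in: the last picture shows the scoop standing released in the middle of the board, the mould flat in the tray and the bowl and wrappers unmoved, at about 42 s of the 72 s allowed; the hand-in returned no verdict.

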